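Feed the riser block through the chute flap

TASK

A small two-lane feed chute stands on the bench, with a gravity flap across the end of each lane; the riser block (the longer, taller, square-edged steel block) waits in one lane and a bevelled bending die in the other. With your fingertips push the riser block along its lane so that it swings its flap open, goes right through and drops into the bin behind, then draw back so that the flap swings shut. Slide it, never lift it, and leave the die, the other flap and the things on the bench alone.

Things in the scene. Friction and masses are not known exactly. Their poses are not given: they have to be found in the camera images.
- chute: Two-lane feed chute of grey sheet metal, fixed to the bench. Origin on the bench top under the flaps, midway between the lanes; x points down the lanes (feeding direction, away from the robot, turned up to 0.25 rad), y left, z up. Level deck, 75 mm above the bench, 168 mm wide. Lane centres at y = +42 mm (left) and -42 mm (right). All x, y below are in this frame.
- deck_front (a point): Middle of the deck's front edge (x = -175 mm, 75 mm above the bench). Each lane is 42 mm wide between two guide rails 4 mm thick and only 10 mm high above the deck, from x = -170 to x = -10 mm; the deck's outer sides also rise 10 mm. The deck is open above.
- frame_bar (a point): Middle of the top of the cross bar over the flaps (x = +6 mm): bar x = +1 to +11 mm, 58 to 66 mm above the deck. The flap frame is a post on each side of each opening (posts x = -1 to +13 mm, tops 67 mm above the deck); openings 60 mm wide.
- deck_end (a point): Middle of the deck's end behind the flaps (x = +20 mm, deck height). From here a steel slide falls at 50 degrees into an open-topped bin that ends at x = +145 mm: floor 8 mm, walls 100 mm above the bench, a wall between the lanes. A block pushed until its middle is past the deck's end tips and slides down by itself.
- flap_left (a joint): Flap of the left lane (chute y = +42 mm): dark steel plate 56 mm wide, 3 mm thick, 60 g, hung by its top edge from a level hinge 52 mm above the deck at chute x = +6 mm, lower edge 3.5 mm above the deck. 0 = hanging shut (it cannot swing towards the feeding side); grows to 1.6 rad as the lower edge swings away down the lane. It falls shut by its own weight.
- flap_right (a joint): Flap of the right lane (chute y = -42 mm), made and measured like flap_left.
- riser_block: The block to feed: plain dark steel riser block with square edges and a band of tape, 31 x 73 x 30 mm high, about 0.35 kg. Lies on the deck in one of the two lanes (either), its length along the lane, its middle 75 to 120 mm before the chute's origin. Origin at the centre of its underside; its long side is its y axis, pointing along or against the lane.
- bend_die: Dark steel bending die with bevelled top edges, 55 x 34 x 20 mm high, shorter and lower than the riser block; lies on the deck in the other lane, its length (x axis) along the lane. Stays where it is. Origin at the centre of its underside.
- marker: Marker pen, 122 mm long, 16 mm thick, lying on the bench just right of the chute. Bystander. Origin: centre of underside.
- rule_offcut: Bent U-shaped strip of cutting rule, 31 x 61 x 24 mm, standing on the bench just left of the chute. Bystander. Origin: centre of underside.
- long_pliers: Black long-nosed pliers, 178 mm, lying at the left of the bench. Bystander.
- drift_punch1: Black steel drift, 200 mm, lying at the left of the bench. Bystander.
- drift_punch2: Black steel drift, 190 mm, lying beside the other drift. Bystander.
- dust_brush: Bench brush with wooden handle, 215 mm, lying at the right of the bench. Bystander.
- black_tape: Roll of black tape, 70 mm across, lying at the right of the bench. Bystander.
Things that resemble listed ones, but are neither listed nor needed, are in the scene too. What is shaped like the riser_block but brown, orange or white is not meant.

How it is judged:
By the outcome, as a careful person would: the job done as asked, in the order asked, and still so for the second after the job is handed in, with the robot touching nothing.
It also fails if it takes over 35 s, if anything falls off the work surface, if the arm or the gripper's body presses on something with over 40 N, if the wrist force passes 120 N, or if a joint passes its speed limit or range.

ROBOT

A 7-joint arm with a two-finger parallel gripper is mounted at the origin on a cart in front of the work surface, level with it; the furniture and walls round the work are solid. World frame = base frame: x ahead of the robot, y to its left, z up, the work surface at z = 0. Lengths are in m, angles in rad, forces in N, time in s.
With the tool pointing down it reaches from about 0.4 to 0.875 m from the base axis. Payload 19.3 kg.
Tool frame: the origin (TCP) lies at the very end of the fingers, on their centre line; the grasp point (between the pads) lies 19 mm behind it; z points along the fingers, y is the line along which they close (so a half turn about z gives the same grasp; the last joint's range is limited). The gripper opens to 85 mm and grips with 20 to 120 N. Pads are 22 mm wide; open, the fingers measure 114 mm over their backs; the gripper's body (76 mm by 85 mm) begins 54 mm behind the grasp point. The pads swing forward as they close: fully open they stand 13 mm farther back than shut.
Start: joints at [-1.345, 0.521, -0.036, 1.599, 0.021, 1.021, -0.113], TCP at [0.182, 0.598, 0.231] pointing down, gripper open.
Joint ranges: [-2.91, 2.91], [-0.3, 2.13], [-1.5, 1.42], [0.17, 2.43], [-1.26, 4.41], [0.16, 1.93], [-2.52, 2.52]. Speed limits (rad/s): [1.89, 1.89, 2.39, 2.39, 3.01, 3.01, 3.01].

INTERFACE

Orientations are given as [roll, pitch, yaw] about the fixed x, y, z axes, in that order (R = Rz(yaw) Ry(pitch) Rx(roll)).
In Python, from workcell import monitor, optics, job_done gives the robot as it stands.
- The arm moves only by the shell command python3 -m handwheel 'ROWS' [FORCE]. ROWS is JSON, a list of rows, each an object of numbers: "dx", "dy", "dz": the shift along the tool's x, y, z in cm; "wx", "wy", "wz": the turn, a rotation vector about the tool's x, y, z in rad; "claw": the opening in per cent of the stroke, from 0 (shut) to 100 (fully open). A call has 1 to 8 rows; each row shifts and turns the commanded pose from where the row before left it, along the tool's axes as they then stand; what a row does not reach is not made up. A row lasts 1/8 s, in which the tool goes at most 62.5 mm and 10.7 degrees, less where a joint would pass 70% of its speed; a pose out of reach is approached as far as the arm can. A call with a gripper value outside its range is refused whole. The fingers move at their own pace and stop on an object; FORCE is the grip in N (left out, the last holds). Time passes only in rows, so rows that do not move let the fingers close. It gives the time, the measured TCP pose, the force, the opening and the grip force at its end, in the units of the state.
- monitor.observe(): the state, without advancing time (a new reading comes with each control period).
- optics.grab_frame(name): name is "scene" or "top" or "wrist"; returns a dict with "frame" (480x640x3 uint8, blue, green, red), "fovy" (degrees; the focal length in pixels is half the picture's height over the tangent of half this angle, whatever the lens; pixels are square), "cx", "cy" (the principal point, pixels), "k1" (the pictures are not rectified: a ray, as slopes to the right and down, at radius r is drawn at 1 + k1 r^2 times it, then the intrinsics apply), "R" (3x3) and "t" (3): a world point X has camera coordinates R X + t. Camera axes: x right, y down, z forward; pixel columns grow to the right and rows downward; lengths in m; the calibration is good to about 2 mm. A picture is of the moment at which its call begins. There is no depth.
- job_done(): hands the job in; it is judged then, once.
Trained networks look in the newest picture that a camera, given by its name, has taken for a name from the list of things; names that differ only in an ending like _2 or _b are one class to them, and where a whole thing is asked for, a point or a joint stands for the part that bears it (a point fixed in the world has none). Each returns a list of dicts, best first, with "p" (0 to 1); they miss things now and then, are a little off and sometimes report something else, mostly with a low value. They report only what shows in the picture. A call takes as long as a camera call. They do not tell look-alikes from the thing itself.
- optics.masks_of(name, camera): "region" (480x640 bool, what is visible of it) and "rect" ([left, top, width, height] in pixels, round what is visible of it).
The state is a dict: "clock": time; "qpos": joint angles; "qd": joint speeds; "joint_efforts": joint torques, N m; "position": TCP position; "tool_rot": TCP orientation; "force": force on the tool from outside, world axes, zero at the start; "moment": the same for the moment, N m; "grip_width": finger opening in m; "finger_force": force on a finger pad.
Only numpy, scipy, OpenCV 4.12 (cv2) and the standard library are available. Lean on these libraries where they do the work, as an engineer would, in place of code of your own. Each camera call takes 0.05 s, during which the arm holds its last target. There are 200 camera calls.

## Working session

There is one attempt and no reset: what is moved stays moved. The work goes in short steps, Python scripts to look and compute and a shell command to move; the robot and the scene stay as the last step left them, time stands still between calls to the robot, and variables do not carry over. Pictures are saved under pics/ and viewed, at most 10 in all, crops included, and the job is handed in when it is done.

```bash
mkdir -p pics; cat > h.py <<'E'
import numpy as np, cv2
from workcell import monitor, optics
def K(f):
    F=240/np.tan(np.radians(f["fovy"])/2); return F
def proj(f,X):
    c=np.asarray(f["R"])@np.asarray(X,float)+f["t"]; s=c[:2]/c[2]; s=s*(1+f["k1"]*(s@s)); return K(f)*s+[f["cx"],f["cy"]]
def ray(f,u,v,z):
    d=(np.array([u,v])-[f["cx"],f["cy"]])/K(f); s=d.copy()
    for _ in range(20): s=d/(1+f["k1"]*(s@s))
    R=np.asarray(f["R"]); o=-R.T@f["t"]; w=R.T@np.r_[s,1]; return o+w*(z-o[2])/w[2]
E
python3 - <<'E'
from h import *
s=monitor.observe(); print(s["clock"],s["position"],s["tool_rot"],s["force"])
fs=[]
for n in("scene","top"):
    f=optics.grab_frame(n); cv2.imwrite(f"pics/{n}0.png",f["frame"]); print(n,f["k1"],f["fovy"],f["cx"],f["cy"])
    for o in("riser_block","bend_die","flap_left","chute","marker","rule_offcut"):
        for m in optics.masks_of(o,n)[:4]:
            ys,xs=np.nonzero(m["region"]); print(o,round(m["p"],2),m["rect"],xs.mean().round(),ys.mean().round(), ray(f,xs.mean(),ys.mean(),.09).round(3))
E
```

```text
0.0 [0.18214349 0.5975295  0.23070406] [-3.14043282e+00  1.04396668e-04  2.84573918e+00] [ 0.3542788  -0.59025022 -0.234525  ]
scene -0.03787442829358262 52.732120279875865 315.5567115830488 239.3916898785278
riser_block 0.92 [393.8, 260.6, 17.6, 23.0] 403.0 270.0 [ 0.678 -0.236  0.09 ]
riser_block 0.91 [308.0, 302.5, 26.6, 16.7] 319.0 309.0 [ 0.435 -0.213  0.09 ]
riser_block 0.8 [361.4, 285.3, 25.2, 20.8] 374.0 294.0 [ 0.572 -0.252  0.09 ]
riser_block 0.61 [267.5, 311.6, 19.3, 27.3] 277.0 324.0 [ 0.329 -0.191  0.09 ]
bend_die 0.65 [289.3, 218.2, 25.4, 19.9] 304.0 229.0 [0.54  0.024 0.09 ]
flap_left 0.68 [331.3, 197.9, 11.6, 17.0] 336.0 206.0 [0.664 0.044 0.09 ]
flap_left 0.41 [360.7, 335.4, 83.4, 49.6] 411.0 362.0 [ 0.532 -0.443  0.09 ]
flap_left 0.28 [307.0, 236.6, 31.2, 24.0] 322.0 246.0 [ 0.549 -0.054  0.09 ]
chute 0.75 [274.9, 181.2, 132.3, 107.0] 344.0 230.0 [ 0.631 -0.042  0.09 ]
marker 0.58 [336.4, 269.7, 34.0, 19.8] 351.0 278.0 [ 0.553 -0.18   0.09 ]
rule_offcut 0.29 [275.3, 179.3, 129.3, 109.6] 344.0 230.0 [ 0.63  -0.041  0.09 ]
top -0.13394011386973867 46.00109789725664 319.69917161544555 235.43648171595902
riser_block 0.95 [361.7, 252.7, 26.3, 30.6] 376.0 269.0 [ 0.457 -0.168  0.09 ]
riser_block 0.88 [377.7, 199.4, 33.1, 23.8] 393.0 210.0 [ 0.595 -0.206  0.09 ]
riser_block 0.79 [320.5, 210.4, 14.6, 34.5] 328.0 227.0 [ 0.554 -0.053  0.09 ]
riser_block 0.61 [368.1, 153.8, 31.6, 22.0] 385.0 164.0 [ 0.706 -0.188  0.09 ]
bend_die 0.83 [285.5, 218.9, 14.9, 24.3] 292.0 230.0 [0.543 0.031 0.09 ]
flap_left 0.48 [280.6, 184.5, 23.8, -0.3] 292.0 182.0 [0.658 0.034 0.09 ]
chute 0.75 [264.2, 123.2, 90.3, 141.0] 309.0 189.0 [ 0.642 -0.008  0.09 ]
marker 0.63 [357.2, 190.1, 7.8, 53.5] 361.0 215.0 [ 0.582 -0.13   0.09 ]
```

```bash
python3 - <<'E'
import cv2
a=cv2.imread("pics/top0.png")[110:280,240:440]; b=cv2.imread("pics/scene0.png")[170:340,250:450]
a=cv2.resize(a,None,fx=3.5,fy=3.5,interpolation=2); cv2.imwrite("pics/top0c.png",a)
b=cv2.resize(b,None,fx=3.5,fy=3.5,interpolation=2); cv2.imwrite("pics/scene0c.png",b)
E
```

```text
(no output)
```

View pics/top0c.png

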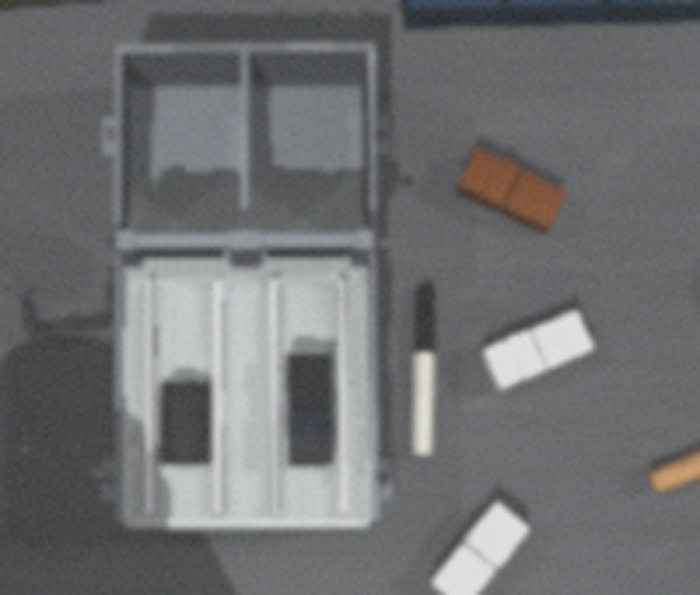

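View pics/scene0c.png

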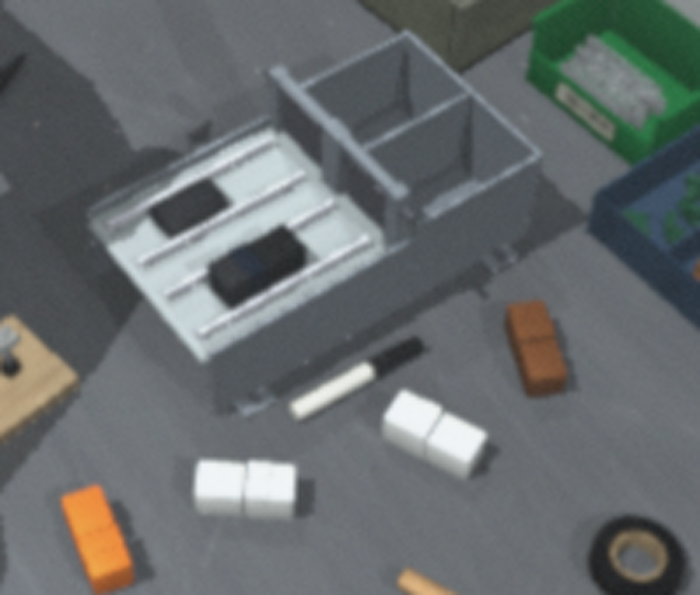

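View pics/top0.png

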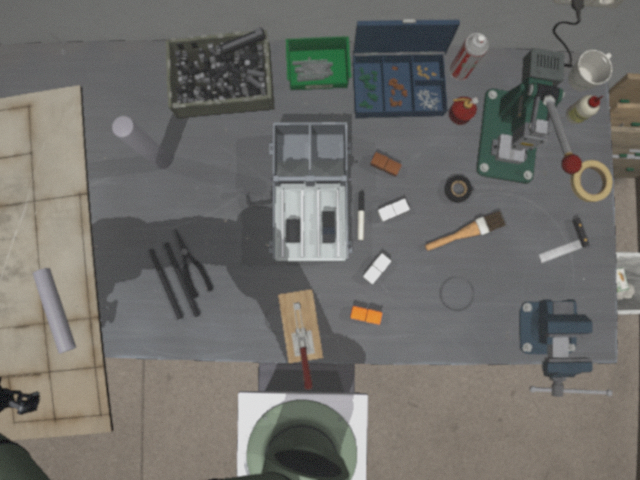

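The top view shows the possible look-alikes: brown (385,163), white (394,209), white (376,268), orange (367,314), the die in the left lane (292,230), and a dark block with a tape band in the right lane (329,227). The scene crop shows that last one is longer, taller and square-edged with a tape band, so it is the riser block (right lane).

```bash
python3 - <<'E'
from h import *
from scipy.optimize import least_squares
f=optics.grab_frame("top"); g=optics.grab_frame("scene")
P=lambda c,o:np.array(c)/3.5+o
T=(240,110);S=(250,170)
obs=[(f,(-.175,.084,.075),P((122,526),T)),(f,(-.175,-.084,.075),P((373,526),T)),(f,(.145,.084,.1),P((118,47),T)),(f,(.145,-.084,.1),P((375,46),T)),
(g,(-.175,-.084,.075),P((206,358),S)),(g,(-.175,.084,.085),P((92,213),S)),(g,(.145,-.084,.1),P((541,155),S)),(g,(.145,.084,.1),P((408,35),S))]
def W(p,X): c,s=np.cos(p[2]),np.sin(p[2]); return np.array([p[0]+c*X[0]-s*X[1],p[1]+s*X[0]+c*X[1],X[2]])
r=least_squares(lambda p:np.concatenate([proj(c,W(p,X))-u for c,X,u in obs]),[.64,0,0],loss="soft_l1")
p=r.x; print(p.round(4)); print(np.array([proj(c,W(p,X))-u for c,X,u in obs]).round(1))
np.save("p.npy",p)
def inv(w): c,s=np.cos(p[2]),np.sin(p[2]); d=w[:2]-p[:2]; return np.array([c*d[0]+s*d[1],-s*d[0]+c*d[1]])
for c,u in ((f,P((288,463),T)),(f,P((333,465),T)),(f,P((288,353),T)),(f,P((334,353),T)),(g,P((217,277),S)),(g,P((225,280),S)),):
    print(inv(ray(c,*u,.105)).round(4))
for x in (-.2,-.15,-.06,.0,.02,.04): print(x,W(p,(x,-.042,.1)).round(4))
print(monitor.observe()["clock"])
E
```

```text
[ 0.6523 -0.0119  0.0177]
[[ 0.3 -1.1]
 [-0.  -1. ]
 [ 2.   0.5]
 [-0.7  0.9]
 [ 0.3  0.5]
 [-0.7 -0.7]
 [-0.9 -0.1]
 [ 0.1 -0.1]]
[-0.1374 -0.0264]
[-0.1387 -0.0561]
[-0.0642 -0.0265]
[-0.0642 -0.057 ]
[-0.1377 -0.0429]
[-0.1343 -0.0487]
-0.2 [ 0.453  -0.0574  0.1   ]
-0.15 [ 0.503  -0.0566  0.1   ]
-0.06 [ 0.593 -0.055  0.1  ]
0.0 [ 0.653  -0.0539  0.1   ]
0.02 [ 0.673  -0.0535  0.1   ]
0.04 [ 0.693  -0.0532  0.1   ]
0.8
```

```bash
python3 -m handwheel '[{"dx":-4,"dy":-2,"claw":0},{"dx":-4,"dy":-2,"claw":0},{"dx":-4,"dy":-2,"claw":0},{"dx":-4,"dy":-2,"claw":0},{"dx":-4,"dy":-2,"claw":0},{"dx":-4,"dy":-2,"claw":0},{"dx":-4,"dy":-2,"claw":0},{"dx":-4,"dy":-2,"claw":0}]'
```

```text
schema error: expected keys dx, dy, dz, wx, wy, wz, claw
```

```bash
python3 -m handwheel '[{"dx":-3.6,"dy":-2.6,"dz":0,"wx":0,"wy":0,"wz":-0.04,"claw":0},{"dx":-3.6,"dy":-2.6,"dz":0,"wx":0,"wy":0,"wz":-0.04,"claw":0},{"dx":-3.6,"dy":-2.6,"dz":0,"wx":0,"wy":0,"wz":-0.04,"claw":0},{"dx":-3.6,"dy":-2.6,"dz":0,"wx":0,"wy":0,"wz":-0.04,"claw":0},{"dx":-3.6,"dy":-2.6,"dz":0,"wx":0,"wy":0,"wz":-0.04,"claw":0},{"dx":-3.6,"dy":-2.6,"dz":0,"wx":0,"wy":0,"wz":-0.04,"claw":0},{"dx":-3.6,"dy":-2.6,"dz":0,"wx":0,"wy":0,"wz":-0.04,"claw":0},{"dx":-3.6,"dy":-2.6,"dz":0,"wx":0,"wy":0,"wz":-0.03,"claw":0}]'
```

```text
clock: 1.8
position: [0.4344, 0.3477, 0.2315]
tool_rot: [3.141, 0.0, -3.126]
force: [-0.1, 0.8, -0.3]
grip_width: -0.0002
finger_force: 0.0
```

```bash
python3 -m handwheel '[{"dx":-0.7,"dy":-5,"dz":0,"wx":0,"wy":0,"wz":0,"claw":0},{"dx":-0.7,"dy":-5,"dz":0,"wx":0,"wy":0,"wz":0,"claw":0},{"dx":-0.7,"dy":-5,"dz":0,"wx":0,"wy":0,"wz":0,"claw":0},{"dx":-0.7,"dy":-5,"dz":0,"wx":0,"wy":0,"wz":0,"claw":0},{"dx":-0.7,"dy":-5,"dz":0,"wx":0,"wy":0,"wz":0,"claw":0},{"dx":-0.7,"dy":-5,"dz":0,"wx":0,"wy":0,"wz":0,"claw":0},{"dx":-0.7,"dy":-5,"dz":0,"wx":0,"wy":0,"wz":0,"claw":0},{"dx":-0.7,"dy":-5,"dz":0,"wx":0,"wy":0,"wz":0,"claw":0}]'
python3 - <<'E'
from h import *
f=optics.grab_frame("wrist"); cv2.imwrite("pics/w1.png",f["frame"])
p=np.load("p.npy")
def W(X): c,s=np.cos(p[2]),np.sin(p[2]); return np.array([p[0]+c*X[0]-s*X[1],p[1]+s*X[0]+c*X[1],X[2]])
im=f["frame"].copy()
for X in [(-.175,-.084,.085),(-.175,.084,.085),(-.17,-.063,.085),(-.17,-.021,.085),(-.01,-.063,.085),(-.01,-.021,.085),(-.1375,-.0575,.105),(-.1375,-.0265,.105),(-.0645,-.0575,.105),(-.0645,-.0265,.105)]:
    u=proj(f,W(X)); cv2.circle(im,(int(u[0]),int(u[1])),4,(0,0,255),1)
cv2.imwrite("pics/w1m.png",im); s=monitor.observe(); print(s["position"],s["tool_rot"])
E
```

```text
clock: 2.8
position: [0.4952, -0.0521, 0.2316]
tool_rot: [3.142, 0.001, -3.127]
force: [0.6, -0.0, -0.1]
grip_width: 0.0003
finger_force: 0.0
[ 0.49544982 -0.05870415  0.23165299] [-3.13894640e+00  9.62450367e-04 -3.13316179e+00]
```

View pics/w1m.png

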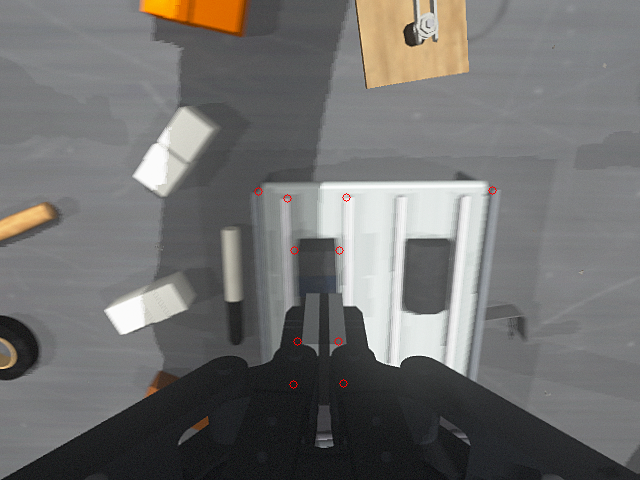

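The wrist view shows the riser's rear edge at about (318,238), in the right lane between the rails at x=285 and 347. The die is at (427,275). The overlay agrees to about 5 px, but the block may lie slightly further back, so I will retreat a little before going down.

```bash
python3 -m handwheel '[{"dx":1.4,"dy":0.2,"dz":0,"wx":0,"wy":0,"wz":0,"claw":0},{"dx":0,"dy":0,"dz":4,"wx":0,"wy":0,"wz":0,"claw":0},{"dx":0,"dy":0,"dz":4,"wx":0,"wy":0,"wz":0,"claw":0},{"dx":0,"dy":0,"dz":0,"wx":0,"wy":0,"wz":0,"claw":0},{"dx":0,"dy":0,"dz":0,"wx":0,"wy":0,"wz":0,"claw":0}]'
python3 - <<'E'
from h import *
f=optics.grab_frame("wrist")
p=np.load("p.npy")
def W(X): c,s=np.cos(p[2]),np.sin(p[2]); return np.array([p[0]+c*X[0]-s*X[1],p[1]+s*X[0]+c*X[1],X[2]])
im=f["frame"].copy()
for X in [(-.175,-.084,.085),(-.175,.084,.085),(-.17,-.063,.085),(-.17,-.021,.085),(-.1375,-.0575,.105),(-.1375,-.0265,.105),(-.1375,-.0575,.075),(-.1375,-.0265,.075)]:
    u=proj(f,W(X)); cv2.circle(im,(int(u[0]),int(u[1])),4,(0,0,255),1)
cv2.imwrite("pics/w2m.png",im); s=monitor.observe(); print(s["position"],s["tool_rot"], -np.asarray(f["R"]).T@f["t"])
E
```

```text
clock: 3.48
position: [0.4814, -0.0482, 0.1526]
tool_rot: [3.141, 0.001, -3.127]
force: [0.1, 0.5, -0.4]
grip_width: -0.0002
finger_force: 0.0
[ 0.48164844 -0.04834685  0.15281731] [ 3.14150990e+00  1.84304298e-03 -3.12700873e+00] [ 0.40071612 -0.04932532  0.29605044]
```

View pics/w2m.png

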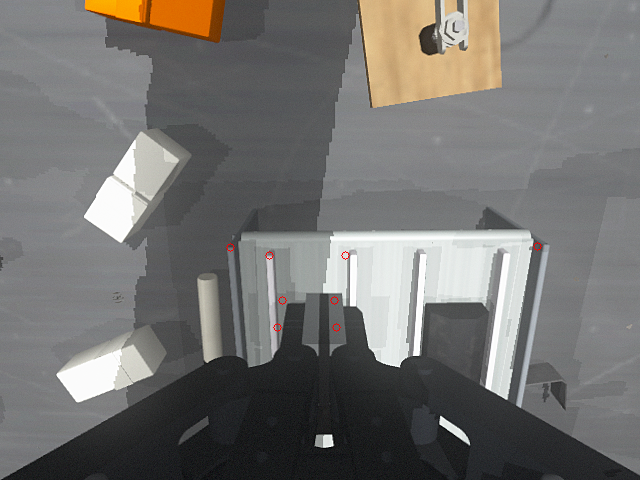

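The view shows the lane rails at columns 271 and 352, about 2 mm left of the prediction. The fingers are behind the block and slightly left of lane centre, so I will correct y and lower.

```bash
python3 -m handwheel '[{"dx":0,"dy":-0.65,"dz":0,"wx":0,"wy":0,"wz":0,"claw":0},{"dx":0,"dy":0,"dz":2.2,"wx":0,"wy":0,"wz":0,"claw":0},{"dx":0,"dy":0,"dz":2.2,"wx":0,"wy":0,"wz":0,"claw":0},{"dx":0,"dy":0,"dz":1.9,"wx":0,"wy":0,"wz":0,"claw":0},{"dx":0,"dy":0,"dz":0,"wx":0,"wy":0,"wz":0,"claw":0},{"dx":-1,"dy":0,"dz":0,"wx":0,"wy":0,"wz":0,"claw":0},{"dx":-1,"dy":0,"dz":0,"wx":0,"wy":0,"wz":0,"claw":0},{"dx":-1,"dy":0,"dz":0,"wx":0,"wy":0,"wz":0,"claw":0}]'
python3 - <<'E'
from h import *
f=optics.grab_frame("scene"); b=f["frame"][170:340,250:450]
cv2.imwrite("pics/s2.png",cv2.resize(b,None,fx=3.5,fy=3.5,interpolation=2)); s=monitor.observe(); print(s["position"],s["force"])
E
```

```text
clock: 4.53
position: [0.5119, -0.0547, 0.0888]
tool_rot: [3.142, 0.0, -3.127]
force: [-4.0, -0.1, 3.3]
grip_width: 0.0001
finger_force: 1.9
[ 0.51304978 -0.05457498  0.08871338] [ 0.04123814  0.32671819 -1.09816256]
```

View pics/s2.png

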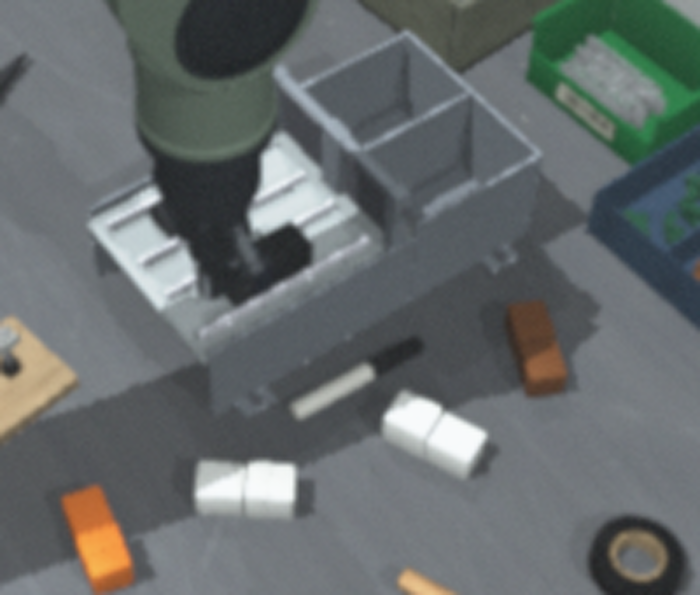

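The fingertips touch the block's rear with about 4 N, and the block is straight in its lane, around crop (280,262). Pushing now.

```bash
python3 -m handwheel '[{"dx":-1.2,"dy":0,"dz":0,"wx":0,"wy":0,"wz":0,"claw":0},{"dx":-1.2,"dy":0,"dz":0,"wx":0,"wy":0,"wz":0,"claw":0},{"dx":-1.2,"dy":0,"dz":0,"wx":0,"wy":0,"wz":0,"claw":0},{"dx":-1.2,"dy":0,"dz":0,"wx":0,"wy":0,"wz":0,"claw":0},{"dx":-1.2,"dy":0,"dz":0,"wx":0,"wy":0,"wz":0,"claw":0},{"dx":-1.2,"dy":0,"dz":0,"wx":0,"wy":0,"wz":0,"claw":0}]'; python3 -m handwheel '[{"dx":-1,"dy":0,"dz":0,"wx":0,"wy":0,"wz":0,"claw":0},{"dx":-1,"dy":0,"dz":0,"wx":0,"wy":0,"wz":0,"claw":0},{"dx":-1,"dy":0,"dz":0,"wx":0,"wy":0,"wz":0,"claw":0}]'
```

```text
clock: 5.32
position: [0.5838, -0.0537, 0.0882]
tool_rot: [-3.142, -0.0, -3.127]
force: [-4.6, 0.2, 3.2]
grip_width: 0.0001
finger_force: 2.1
clock: 5.7
position: [0.6137, -0.0533, 0.0883]
tool_rot: [-3.142, -0.0, -3.127]
force: [-3.5, -0.4, 2.5]
grip_width: -0.0001
finger_force: 1.9
```

```bash
python3 -m handwheel '[{"dx":-0.6,"dy":0,"dz":0,"wx":0,"wy":0,"wz":0,"claw":0},{"dx":-0.6,"dy":0,"dz":0,"wx":0,"wy":0,"wz":0,"claw":0},{"dx":-0.6,"dy":0,"dz":0,"wx":0,"wy":0,"wz":0,"claw":0},{"dx":-0.4,"dy":0,"dz":0,"wx":0,"wy":0,"wz":0,"claw":0},{"dx":0,"dy":0,"dz":0,"wx":0,"wy":0,"wz":0,"claw":0},{"dx":0,"dy":0,"dz":0,"wx":0,"wy":0,"wz":0,"claw":0}]'
python3 - <<'E'
from h import *
f=optics.grab_frame("top"); a=f["frame"][110:280,240:440]
f=optics.grab_frame("scene"); b=f["frame"][170:300,250:450]
cv2.imwrite("pics/s3.png",np.vstack([cv2.resize(x,None,fx=2,fy=2,interpolation=2) for x in(a,b)])); s=monitor.observe(); print(s["position"],s["force"])
E
```

```text
clock: 6.45
position: [0.6352, -0.0529, 0.0883]
tool_rot: [-3.142, 0.0, -3.127]
force: [-0.1, 0.5, 0.3]
grip_width: 0.0001
finger_force: 0.0
[ 0.63507042 -0.05296288  0.08831097] [-0.36932923  0.38188493 -0.15867018]
```

View pics/s3.png

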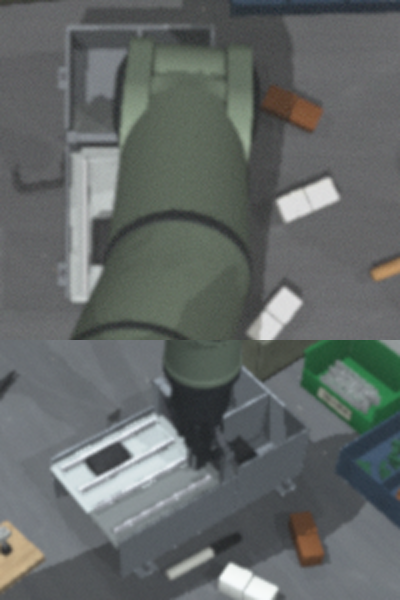

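The force has dropped to zero. In the scene part a dark block shows in the right-hand bin, near (240,450) in the composite. The die is still in its lane. Drawing back now.

```bash
python3 -m handwheel '[{"dx":3,"dy":0,"dz":0,"wx":0,"wy":0,"wz":0,"claw":0},{"dx":4,"dy":0,"dz":0,"wx":0,"wy":0,"wz":0,"claw":0},{"dx":4,"dy":0,"dz":0,"wx":0,"wy":0,"wz":0,"claw":0},{"dx":3,"dy":0,"dz":-1,"wx":0,"wy":0,"wz":0,"claw":0},{"dx":0,"dy":0,"dz":-4,"wx":0,"wy":0,"wz":0,"claw":0},{"dx":0,"dy":0,"dz":-5,"wx":0,"wy":0,"wz":0,"claw":0},{"dx":0,"dy":0,"dz":-5,"wx":0,"wy":0,"wz":0,"claw":0},{"dx":0,"dy":0,"dz":-1,"wx":0,"wy":0,"wz":0,"claw":0}]'; python3 -m handwheel '[{"dx":0,"dy":5,"dz":0,"wx":0,"wy":0,"wz":0,"claw":0},{"dx":0,"dy":5,"dz":0,"wx":0,"wy":0,"wz":0,"claw":0},{"dx":0,"dy":5,"dz":0,"wx":0,"wy":0,"wz":0,"claw":0},{"dx":0,"dy":5,"dz":0,"wx":0,"wy":0,"wz":0,"claw":0},{"dx":0,"dy":5,"dz":0,"wx":0,"wy":0,"wz":0,"claw":0},{"dx":0,"dy":5,"dz":0,"wx":0,"wy":0,"wz":0,"claw":0},{"dx":0,"dy":3,"dz":0,"wx":0,"wy":0,"wz":0,"claw":0},{"dx":0,"dy":0,"dz":0,"wx":0,"wy":0,"wz":0,"claw":0}]'
python3 - <<'E'
from h import *
f=optics.grab_frame("top"); a=f["frame"][115:270,250:370]
f=optics.grab_frame("scene"); b=f["frame"][160:315,260:420]
cv2.imwrite("pics/s4.png",np.hstack([cv2.resize(x,None,fx=2.8,fy=2.8,interpolation=2) for x in(a,b)])); s=monitor.observe(); print(s["position"],s["force"],s["qd"].round(3) if hasattr(s["qd"],"round") else s["qd"])
E
```

```text
clock: 7.55
position: [0.4962, -0.0551, 0.2513]
tool_rot: [3.142, 0.005, -3.128]
force: [0.1, -0.8, -1.3]
grip_width: -0.0004
finger_force: 0.0
clock: 8.55
position: [0.4895, 0.2772, 0.2471]
tool_rot: [3.142, -0.001, -3.124]
force: [-0.6, -0.2, -0.9]
grip_width: -0.0001
finger_force: 0.0
[0.49021746 0.27439424 0.24756174] [ 0.56462327 -0.03644764  0.4253008 ] [ 0.018 -0.012  0.007  0.003  0.002  0.003  0.001]
```

View pics/s4.png

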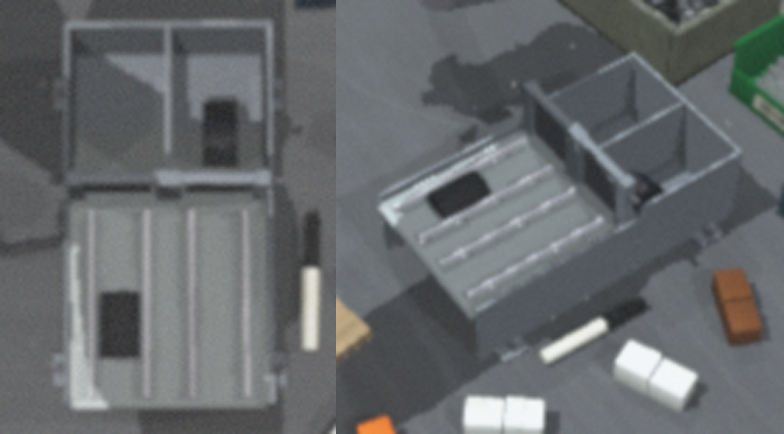

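```bash
python3 - <<'E'
from h import *
p=np.load("p.npy")
c,s=np.cos(p[2]),np.sin(p[2])
def inv(w): d=w[:2]-p[:2]; return np.array([c*d[0]+s*d[1],-s*d[0]+c*d[1]])
f=optics.grab_frame("top")
for r in(97,165):
  for z in(.01,.04,.075,.1): print(r,z,inv(ray(f,250+220/2.8,115+r/2.8,z)).round(3))
a=f["frame"][118:188,300:355]; g=optics.grab_frame("scene"); b=g["frame"][185:255,340:410]
cv2.imwrite("pics/s5.png",np.hstack([cv2.resize(cv2.convertScaleAbs(x,alpha=2),None,fx=6,fy=6,interpolation=2) for x in(a,b)]))
E
```

```text
97 0.01 [ 0.105 -0.044]
97 0.04 [ 0.097 -0.043]
97 0.075 [ 0.089 -0.042]
97 0.1 [ 0.082 -0.041]
165 0.01 [ 0.042 -0.044]
165 0.04 [ 0.036 -0.043]
165 0.075 [ 0.029 -0.042]
165 0.1 [ 0.024 -0.041]
```

View pics/s5.png

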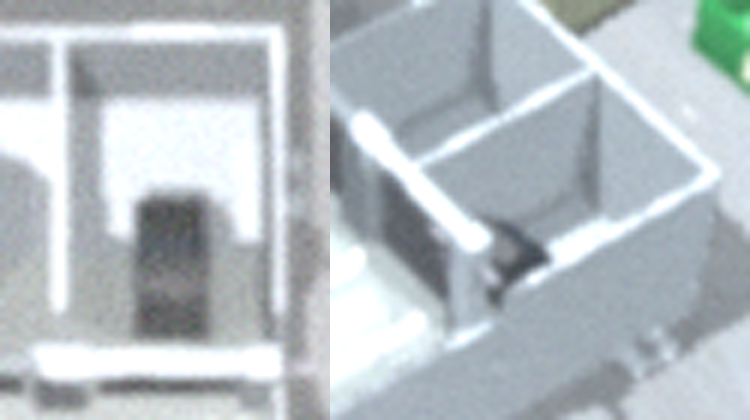

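The block lies on the slide with its nose on the bin floor at chute x≈0.08–0.10 m. Its tail is well clear of the shut flap, and everything else is untouched.

```bash
python3 -c "
from workcell import job_done; print(job_done())"
```

```text
the job is handed in; nothing more can be done
None
```

I pushed the riser block through the right-lane flap into the bin, and after I drew back the cameras showed that flap shut and the die and bench items where they were; the block rests on the slide with its nose on the bin floor, and the job is handed in at about 9 s.

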